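Start the lag screw square

TASK

Take the stubby nut driver from its wooden stand, set its hex socket fully down over the head of the lag screw that stands proud of the steel strap, in line with the screw, and give the screw a quarter turn clockwise, leaning on the driver with about 10 N all the while (always over 5 N, never over 18 N) and keeping driver and screw square to the strap. Then lift the driver off, put it back upright in the hole of its stand, let go, and leave the other things on the bench alone.

Things in the scene. Friction and masses are not known exactly. Their poses are not given: they have to be found in the camera images.
- driver: Stubby nut driver, 88 mm long, about 250 g, standing in its stand socket down. Origin: centre of the socket's open mouth; +z runs up the axis to the handle. z 0-28 mm: steel hex socket, 36 mm across outer flats, 41.6 over corners; its hex cavity is 26.4 mm across flats, 16 mm deep, with flats facing the body's +x and every 60 degrees. z 28-38: neck 20 mm thick.
- driver_handle (a point): Middle of the driver's black handle, 63 mm above the mouth, same axes as the driver. The handle is 50 mm long (z 38 to 88 mm of the driver), of square section 30 x 30 mm, flats facing the driver's x and y.
- stand_hole0 (a point): Centre of the mouth of the round hole in the dark wooden stand (fixed block 90 x 90 x 28 mm on the bench). The hole is 45 mm in diameter, 18 mm deep, flat bottomed, slightly chamfered; z is up. The driver stands in it with its mouth on the hole's floor.
- pilot (a point): Fixed point on the steel strap's upper face where the screw to be started enters; z is the pilot hole's axis, square to the strap. The strap (130 x 50 mm) lies on a fixed timber (140 x 150 mm, 45 to 75 mm tall) whose top slopes 0.20 rad, so z leans 0.20 rad. x points up the slope, y along the strap. A second screw, already home, is at y = -56 mm, its head 20 mm above the strap.
- screw_axis (a point): On the standing lag screw's axis at the strap's upper face; z is the screw's own axis. Pushed sideways it leans elastically about this point (4 N m per rad, about 2.5 N per mm at the head) and springs back. The head's top stands 43 to 53 mm above this point along z; that height and the hexagon's angle are not measured: find them by feel or sight.
- screw_turn (a joint): Clockwise turn of the standing screw seen from its head, rad; 0 at the start and never below. Takes about 0.3 N m; draws the screw in 0.8 mm per rad. Its head: a hexagon 24 mm across flats, 18 mm high, the top 2.5 mm chamfered to 19.5 mm across flats, over a 34 mm round flange.
- screw_press (a joint): How far the standing screw is pressed down along its axis into the pilot hole against the springy wood, m: 0 when free, 12 N per mm.
- jar: Bystander: closed glass jar, 68 mm in diameter, 85 mm tall. Origin: centre of its underside.
- tape: Bystander: grey tape measure, 66 x 34 x 62 mm. Origin: centre of its underside.
- wrench: Bystander: steel wrench, 180 mm long, lying flat. Origin: under its middle.

How it is judged:
By the outcome, as a careful person would: the job done as asked, in the order asked, and still so for the second after the job is handed in, with the robot touching nothing.
It also fails if it takes over 54 s, if anything falls off the work surface, if the arm or the gripper's body presses on something with over 40 N, if the wrist force passes 120 N, or if a joint passes its speed limit or range.

ROBOT

A 7-joint arm with a two-finger parallel gripper is mounted at the origin on the work surface. World frame = base frame: x ahead of the robot, y to its left, z up, the work surface at z = 0. Lengths are in m, angles in degrees, forces in N, time in s.
With the tool pointing down it reaches from about 0.425 to 0.975 m from the base axis. Payload 16.7 kg.
Tool frame: the origin (TCP) lies at the very end of the fingers, on their centre line; the grasp point (between the pads) lies manip.hold_point_z behind it (manip.hold_point_z is the distance from the TCP to the grasp point, in m); z points along the fingers, y is the line along which they close (so a half turn about z gives the same grasp; the last joint's range is limited). The gripper opens to 85 mm and grips with 20 to 120 N. Pads are 22 mm wide; open, the fingers measure 114 mm over their backs; the gripper's body (76 mm by 85 mm) begins 54 mm behind the grasp point. The pads swing forward as they close: fully open they stand 13 mm farther back than shut.
Start: joints at [60.418, 24.414, 4.234, 92.017, -1.954, 63.644, -3.845], TCP at [0.242, -0.63, 0.231] pointing down, gripper open.
Joint ranges: [-163.25, 163.25], [-28.42, 122.38], [-70.27, 78.77], [12.13, 141.07], [-58.53, 238.53], [9.26, 117.41], [-156.51, 156.51]. Speed limits (degrees/s): [108.29, 108.29, 136.94, 136.94, 172.46, 172.46, 172.46].

INTERFACE

Orientations are given as a 3x3 rotation matrix whose columns are the frame's x, y, z axes.
In Python, from workcell import monitor, vision, workorder, manip gives the robot as it stands. The module is installed in compiled form; this text tells all that it offers.
- The arm moves only by the shell command python3 -m pendant 'ROWS' [OPENING]. ROWS is JSON, a list of rows, each a list of 2 entries, a list of its own where there are three numbers: the shift along the tool's x, y, z in cm, then the turn, a rotation vector about the tool's x, y, z in degrees. A call has 1 to 20 rows; each row is the pose to reach, as a shift and turn from the pose commanded when the call began, along the tool's axes at that moment; what a row does not reach only later rows make up. A row lasts 1/8 s, in which the tool goes at most 62.5 mm and 10.7 degrees, less where a joint would pass 70% of its speed; a pose out of reach is approached as far as the arm can. A call with a gripper value outside its range is refused whole. OPENING is the finger opening in cm, from 0 to 8.54, set as the call begins (- or left out, the last holds). The fingers move at their own pace and stop on an object; the grip force is fixed at half the most. Time passes only in rows, so rows that repeat a pose let the fingers close. It gives the time, the measured TCP pose, the force, the opening and the grip force at its end, in the units of the state.
- monitor.get_obs(): the state, without advancing time (a new reading comes with each control period).
- vision.snapshot(name): name is "scene" or "top"; returns a dict with "img" (384x512x3 uint8, red, green, blue), "depth" (384x512 float32, m along the optical axis (not along the pixel's ray), 0 where there is no reading), "fx", "fy", "cx", "cy" (pixels), "k1" (the pictures are not rectified: a ray, as slopes to the right and down, at radius r is drawn at 1 + k1 r^2 times it, then the intrinsics apply), "cam_to_world" (4x4, takes a point from camera to world coordinates). Camera axes: x right, y down, z forward; pixel columns grow to the right and rows downward; lengths in m; the calibration is good to about 2 mm. A picture is of the moment at which its call begins.
- workorder.job_done(): hands the job in; it is judged then, once.
Trained networks look in a picture, given as the dict that the camera call returned (one of the last four; its "shot" number tells which), for a name from the list of things; names that differ only in an ending like _2 or _b are one class to them, and where a whole thing is asked for, a point or a joint stands for the part that bears it (a point fixed in the world has none). Each returns a list of dicts, best first, with "conf" (0 to 1); they miss things now and then, are a little off and sometimes report something else, mostly with a low value. They report only what shows in the picture. A call takes as long as a camera call.
- vision.find_in(picture, query): "location" ([row, column] in pixels, amid what is visible of it).
- vision.cut_out(picture, query): "mask" (384x512 bool, what is visible of it) and "location" ([row, column] in pixels, amid what is visible of it).
The state is a dict: "time": time; "joints": joint angles; "joint_velocities": joint speeds; "joint_efforts": joint torques, N m; "ee_pos": TCP position; "eef_rot": TCP orientation; "contact_force": force on the tool from outside, world axes, zero at the start; "ft_torque": the same for the moment, N m; "opening": opening from 0.0 (shut) to 1.0 (fully open); "grip_force": force on a finger pad.
Only numpy, scipy, OpenCV 4.12 (cv2) and the standard library are available. Lean on these libraries where they do the work, as an engineer would, in place of code of your own. Each camera call takes 0.05 s, during which the arm holds its last target. There are 200 camera calls.

## Working session

There is one attempt and no reset: what is moved stays moved. The work goes in short steps, Python scripts to look and compute and a shell command to move; the robot and the scene stay as the last step left them, time stands still between calls to the robot, and variables do not carry over. Pictures are saved under pics/ and viewed, at most 10 in all, crops included, and the job is handed in when it is done.

```bash
mkdir -p pics; cat > h.py <<'E'
import numpy as np, cv2
from workcell import monitor, vision, workorder, manip
def cloud(p):
    h,w=p["depth"].shape
    u,v=np.meshgrid(np.arange(w),np.arange(h))
    K=np.array([[p["fx"],0,p["cx"]],[0,p["fy"],p["cy"]],[0,0,1.]])
    d=cv2.undistortPoints(np.stack([u,v],-1).reshape(-1,1,2).astype(np.float64),K,np.array([p["k1"],0,0,0.])).reshape(h,w,2)
    z=p["depth"].astype(float)
    P=np.concatenate([d*z[...,None],z[...,None]],-1)
    T=np.array(p["cam_to_world"]); W=P@T[:3,:3].T+T[:3,3]; W[z==0]=np.nan
    return W
def save(p,name,crop=None,s=1):
    im=p["img"][...,::-1]
    if crop: a,b,c,d=crop; im=im[a:b,c:d]
    cv2.imwrite("pics/"+name,cv2.resize(im,None,fx=s,fy=s,interpolation=cv2.INTER_CUBIC))
E
python3 - <<'E'
from h import *
np.set_printoptions(precision=4,suppress=True)
o=monitor.get_obs(); print({k:np.round(v,4) for k,v in o.items()}, manip.hold_point_z)
ims=[]
for n in ("scene","top"):
    p=vision.snapshot(n); W=cloud(p); ims.append(p["img"][...,::-1]); np.savez(n+".npz",W=W,img=p["img"],**{k:p[k] for k in("fx","fy","cx","cy","k1","cam_to_world")})
    print(n,np.array(p["cam_to_world"]),p["fx"],p["cx"],p["cy"],p["k1"])
    for q in("driver","driver_handle","screw_turn","jar","tape","wrench","stand_hole0","pilot"):
        try:
            for r in vision.cut_out(p,q)[:2]:
                m=r["mask"]; pts=W[m]; print(q,round(r["conf"],2),r["location"],m.sum(),np.nanmedian(pts,0),np.nanpercentile(pts,[3,97],axis=0).ravel())
        except Exception as e: print(q,e)
    save(p,n+".png",s=1.5)
E
```

```text
{'time': np.float64(0.0), 'joints': array([60.419 , 24.449 ,  4.2317, 92.0521, -1.9546, 63.6436, -3.8435]), 'joint_velocities': array([-0.0486,  0.0477,  0.0592,  0.1182, -0.0817,  0.0389, -0.0223]), 'joint_efforts': array([  0.0012, -94.983 ,   3.7614, -46.3524,   0.0192,   0.01  ,
         0.    ]), 'ee_pos': array([ 0.2419, -0.6297,  0.2306]), 'eef_rot': array([[ 0.9335,  0.3586, -0.0005],
       [ 0.3586, -0.9335,  0.0012],
       [-0.0001, -0.0013, -1.    ]]), 'contact_force': array([ 0.1771,  0.0391, -0.1455]), 'ft_torque': array([-0.0097,  0.0106,  0.0064]), 'grip_force': np.float64(0.0), 'opening': np.float64(1.0002)} 0.0187
scene [[ 0.6142  0.5565 -0.5595  1.0062]
 [ 0.7891 -0.4272  0.4413 -0.4363]
 [ 0.0066 -0.7126 -0.7015  0.6624]
 [ 0.      0.      0.      1.    ]] 369.3377967153513 251.81214133411206 190.35849075642503 -0.04258710461706758
driver 0.55 [146.9, 312.9] 425 [0.5028 0.1613 0.0643] [0.4517 0.1524 0.0144 0.5151 0.2203 0.1002]
driver_handle 0.77 [148.4, 312.3] 417 [0.5042 0.1613 0.0652] [0.464  0.1524 0.0215 0.5151 0.1894 0.1002]
screw_turn 0.76 [212.5, 229.8] 2
[... 843 characters left out ...]
 546 [0.4946 0.1633 0.0765] [0.479  0.1528 0.0123 0.5188 0.1868 0.1013]
screw_turn 0.54 [168.5, 298.8] 242 [ 0.5812 -0.1477  0.1065] [ 0.5696 -0.163   0.0856  0.5984 -0.1339  0.1111]
jar 0.89 [103.5, 195.3] 1066 [0.7234 0.0567 0.0835] [0.7033 0.029  0.0134 0.7583 0.0856 0.0873]
tape 0.73 [270.7, 232.5] 598 [ 0.3785 -0.0185  0.0592] [ 0.3492 -0.0356  0.0011  0.4078  0.0042  0.064 ]
wrench 0.8 [170.0, 393.0] 699 [ 0.5929 -0.3589  0.0071] [ 0.5077 -0.3817  0.0022  0.6623 -0.3428  0.0103]
stand_hole0 0.61 [220.0, 151.4] 1434 [0.4884 0.1562 0.028 ] [0.4493 0.1205 0.0058 0.5415 0.2149 0.0309]
pilot 0.69 [162.7, 309.5] 1618 [ 0.5916 -0.1756  0.0679] [ 0.5666 -0.2364  0.0602  0.6219 -0.1149  0.1091]
```

View pics/scene.png

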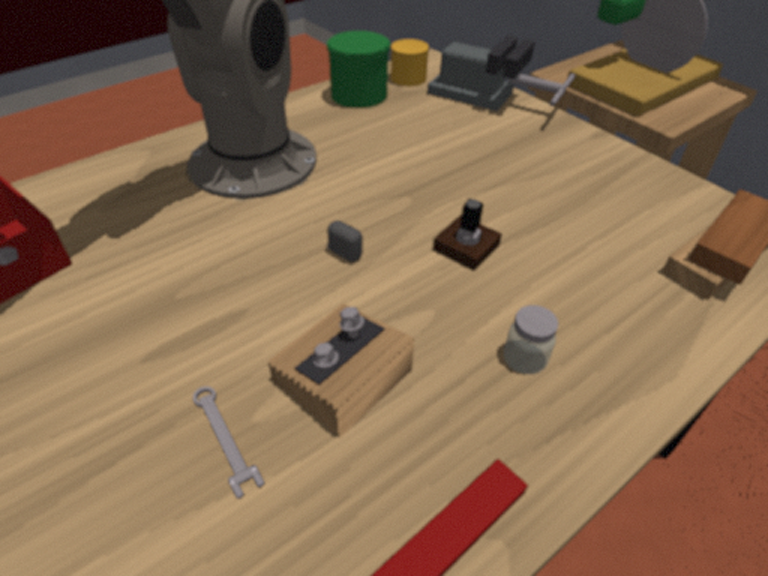

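View pics/top.png

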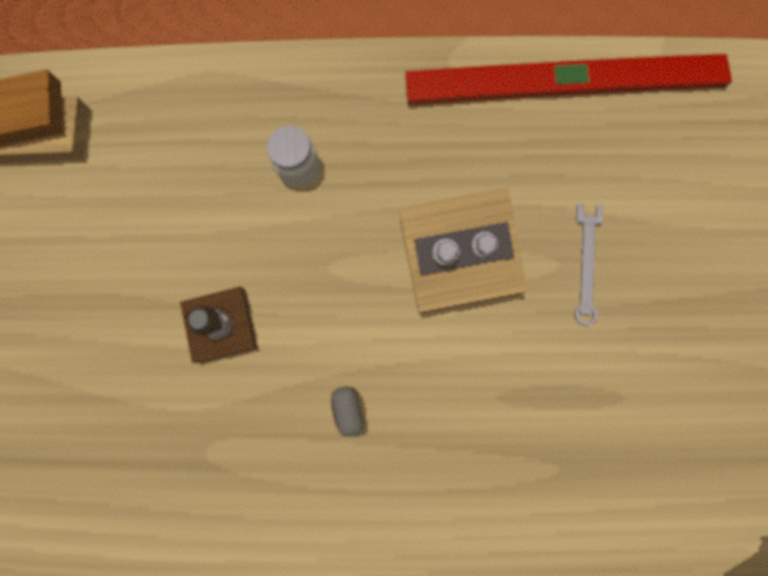

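```bash
cat > m.py <<'E'
from h import *
np.set_printoptions(precision=4,suppress=True)
for n in ("top","scene"):
    d=np.load(n+".npz"); W=d["W"]; img=d["img"].astype(int)
    P=W.reshape(-1,3); C=img.reshape(-1,3); ok=~np.isnan(P[:,0]); P=P[ok]; C=C[ok]
    reg=lambda c,r:(np.hypot(P[:,0]-c[0],P[:,1]-c[1])<r)
    print(n)
    t=P[reg((.49,-.02),.25)&(abs(P[:,2])<.008)]; A=np.c_[t[:,:2],np.ones(len(t))]; print("table",np.linalg.lstsq(A,t[:,2],rcond=None)[0],np.median(t[:,2]))
    s=P[reg((.5,.165),.08)&(abs(P[:,2]-.028)<.006)]; r=cv2.minAreaRect(s[:,:2].astype(np.float32)*1000); print("stand",r,np.median(s[:,2]),len(s))
    k=P[reg((.5,.165),.04)&(P[:,2]>.088)]; print("handle top",len(k),k.mean(0),k.min(0),k.max(0),cv2.minAreaRect(k[:,:2].astype(np.float32)*1000))
    # strap: dark
    g=C.max(1)<95
    for nm,m in (("strap",g&reg((.59,-.176),.09)&(P[:,2]>.045)&(P[:,2]<.085)),("wood",(C[:,0]>130)&(C[:,0]-C[:,2]>40)&reg((.59,-.17),.09)&(P[:,2]>.04)&(P[:,2]<.09))):
        q=P[m]
        for _ in range(4):
            c=q.mean(0); nn=np.linalg.svd(q-c,full_matrices=False)[2][2]; nn*=np.sign(nn[2]); e=(q-c)@nn; q=q[abs(e)<max(.002,2*e.std())]
        print(nm,len(q),"c",c,"n",nn,"lean",np.arccos(nn[2]),"std",e.std())
        if nm=="strap": N,cs=nn,c
    xs=np.array([0,0,1.])-N*N[2]; xs/=np.linalg.norm(xs); ys=np.cross(N,xs)
    q=P[g&reg((.59,-.176),.1)]; q=q[abs((q-cs)@N)<.004]; Q=np.c_[(q-cs)@xs,(q-cs)@ys]
    rr=cv2.minAreaRect(Q.astype(np.float32)*1000); print("strap rect",rr,"xs",xs,"ys",ys)
    B=P[reg((.59,-.176),.09)]; h=(B-cs)@N
    for nm,lo,hi in(("home",.016,.024),("tall",.038,.058)):
        b=B[(h>lo)&(h<hi)]; hh=(b-cs)@N
        if nm=="home": b=b[b[:,1]<-.17]
        else: b=b[b[:,1]>-.19]
        hh=(b-cs)@N; top=np.percentile(hh,85); f=b[abs(hh-top)<.0025]
        uv=np.c_[(f-cs)@xs,(f-cs)@ys]*1000
        print(nm,len(b),len(f),"h",np.median((f-cs)@N),"mean",f.mean(0),"uv",uv.mean(0),"circ",cv2.minEnclosingCircle(uv.astype(np.float32)))
E
python3 m.py
python3 - <<'E'
import cv2,numpy as np
a=np.load('top.npz')['img'][140:195,265:350,::-1];b=np.load('scene.npz')['img'][190:265,180:265,::-1]
a=cv2.resize(a,(765,495),interpolation=3)
cv2.imwrite('pics/c1.png',a)
E
```

```text
top
table [-0.0002  0.0005  0.0005] 0.0003926617967799362
stand ((497.22308349609375, 169.834228515625), (91.12581634521484, 91.09790802001953), 14.12849235534668) 0.028222954727130545 1333
handle top 242 [0.4964 0.1688 0.0979] [0.479  0.1536 0.0881] [0.5144 0.1882 0.1028] ((497.089599609375, 170.65231323242188), (29.6274471282959, 29.264049530029297), 22.178592681884766)
strap 720 c [ 0.5921 -0.1754  0.0654] n [-0.1903 -0.0368  0.981 ] lean 0.19507499137571666 std 0.001038080575084423
wood 2997 c [ 0.5926 -0.1727  0.0601] n [-0.1951 -0.035   0.9802] lean 0.19951817061473795 std 0.0011385311123136622
strap rect ((0.8747367858886719, -0.7801284790039062), (123.92483520507812, 46.67660903930664), 89.91350555419922) xs [0.9632 0.1863 0.1938] ys [-0.1899  0.9818  0.    ]
home 129 91 h 0.020447098664887583 mean [ 0.5953 -0.2033  0.0858] uv [  1.8352 -27.97  ] circ ((1.4137592315673828, -27.856447219848633), 13.034012794494629)
tall 139 103 h 0.04392225914384956 mean [ 0.5807 -0.1495  0.109 ] uv [ 2.3152 27.645 ] circ ((1.7059262990951538, 28.019126892089844), 12.741291046142578)
scene
tab
[... 383 characters left out ...]
.5996 -0.1807  0.0667] n [-0.1897 -0.0346  0.9812] lean 0.19409216617768382 std 0.0008356285883581189
wood 1909 c [ 0.6038 -0.1809  0.062 ] n [-0.195  -0.0366  0.9801] lean 0.1997367298930293 std 0.0009113032006164733
strap rect ((-5.072267532348633, 3.9495391845703125), (50.285797119140625, 128.33013916015625), 0.004648179747164249) xs [0.9653 0.1762 0.1929] ys [-0.1795  0.9838  0.    ]
home 96 81 h 0.019509177762177927 mean [ 0.5957 -0.2055  0.0851] uv [ -4.5617 -23.7407] circ ((-4.217040061950684, -23.821334838867188), 13.155755996704102)
tall 90 70 h 0.04365858227067008 mean [ 0.5812 -0.1517  0.1087] uv [-4.5591 31.828 ] circ ((-5.247797966003418, 32.004005432128906), 12.623942375183105)
```

View pics/c1.png

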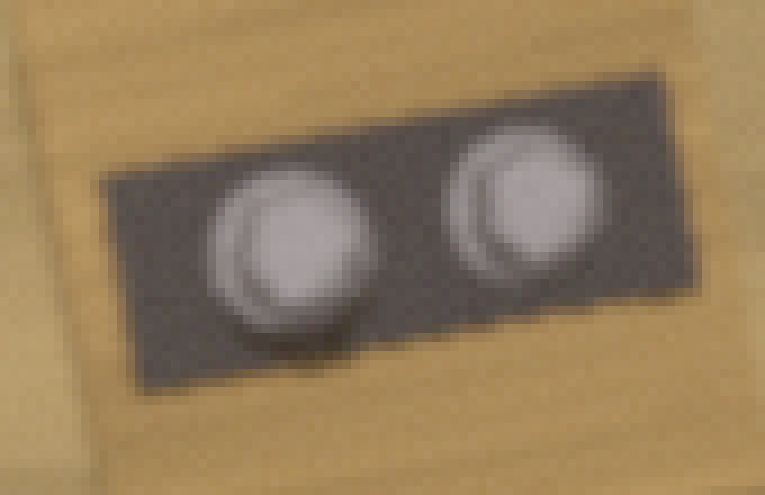

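```bash
cat >> h.py <<'E'
from scipy.spatial.transform import Rotation as Rn
def obs():
    o=monitor.get_obs(); return np.array(o["ee_pos"]),np.array(o["eef_rot"]),o
def R_of(yaw,N=(0,0,1)):   # tool z = -N, tool x horizontal-ish heading yaw
    z=-np.array(N,float); z/=np.linalg.norm(z); x=np.array([np.cos(np.radians(yaw)),np.sin(np.radians(yaw)),0]); x-=z*(x@z); x/=np.linalg.norm(x)
    return np.c_[x,np.cross(z,x),z]
def row(p,R):
    p0,R0,_=obs(); return np.round(R0.T@(np.array(p)-p0)*100,2).tolist(),np.round(Rn.from_matrix(R0.T@R).as_rotvec(degrees=True),1).tolist()
E
python3 -c "
from h import *
for p,y in (((.56,-.2,.23),60),((.497,.17,.23),108),((.497,.17,.14),108)): print(row(p,R_of(y)))"
```

```text
([45.1, -28.75, 0.13], [0.0, -0.0, -39.0])
([52.49, -65.55, 0.13], [0.0, -0.0, -87.0])
([52.49, -65.55, 9.13], [0.0, -0.0, -87.0])
```

```bash
python3 -m pendant '[[[6,-4,0],[0,0,-5]],[[12,-8,0],[0,0,-10]],[[18,-12,0],[0,0,-15]],[[24,-16,0],[0,0,-20]],[[30,-20,0],[0,0,-26]],[[36,-23,0],[0,0,-32]],[[42,-27,0],[0,0,-38]],[[45,-30,0],[0,0,-44]],[[46,-35,0],[0,0,-49]],[[47,-40,0],[0,0,-55]],[[48.5,-45,0],[0,0,-61]],[[49.5,-50,0],[0,0,-67]],[[50.5,-55,0],[0,0,-73]],[[51.5,-60,0],[0,0,-79]],[[52.5,-65.5,0.1],[0,0,-85]],[[52.5,-65.5,3],[0,0,-87]],[[52.5,-65.5,6],[0,0,-87]],[[52.5,-65.5,8],[0,0,-87]],[[52.5,-65.5,9],[0,0,-87]],[[52.5,-65.5,9],[0,0,-87]]]' 8.5
python3 -c "
from h import *
p,R,o=obs();print(p,o['joints']);print(R)
p=vision.snapshot('top');W=cloud(p);q=W.reshape(-1,3);q=q[(np.hypot(q[:,0]-.497,q[:,1]-.17)<.04)&(q[:,2]>.093)&(q[:,2]<.104)];print(len(q))
print(row((.497,.17,.054),R_of(108)))
save(p,'a.png',(190,260,100,190),8)"
```

```text
time: 3.4
ee_pos: [0.4972, 0.1696, 0.1412]
eef_rot: [[-0.309, 0.951, -0.001], [0.951, 0.309, -0.0], [0.0, -0.001, -1.0]]
contact_force: [0.0, 0.1, 0.9]
opening: 0.994
grip_force: 0.0
[0.4971789  0.16960193 0.14122006] [  2.59092731  19.79291987 -33.80129298 114.38445971  14.24302256
  49.87908524 -20.89792806]
[[-3.09253854e-01  9.50979360e-01 -5.57182234e-04]
 [ 9.50979513e-01  3.09253883e-01 -3.53025552e-05]
 [ 1.38738768e-04 -5.40786341e-04 -9.99999844e-01]]
225
([0.04, -0.04, 8.78], [0.0, -0.0, 0.0])
```

View pics/a.png

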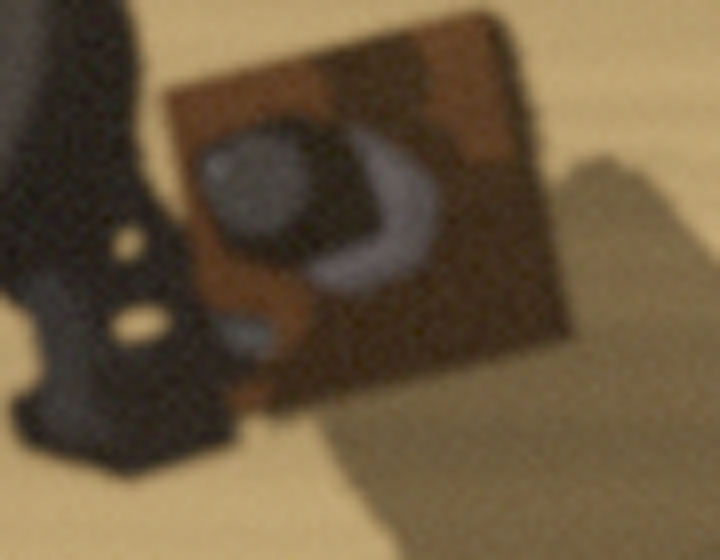

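```bash
python3 -m pendant '[[[0,0,3],[0,0,0]],[[0,0,6],[0,0,0]],[[0,0,8],[0,0,0]],[[0,0,8.8],[0,0,0]],[[0,0,8.8],[0,0,0]]]' ; python3 -m pendant '[[[0,0,0],[0,0,0]],[[0,0,0],[0,0,0]],[[0,0,0],[0,0,0]],[[0,0,0],[0,0,0]],[[0,0,0],[0,0,0]],[[0,0,0],[0,0,0]],[[0,0,0],[0,0,0]],[[0,0,0],[0,0,0]]]' 0
python3 -c "
from h import *
o=obs()[2];print(o['contact_force'],o['ft_torque'])"
```

```text
time: 4.08
ee_pos: [0.4976, 0.1698, 0.0538]
eef_rot: [[-0.309, 0.951, 0.0], [0.951, 0.309, 0.0], [0.0, 0.0, -1.0]]
contact_force: [-0.5, 0.0, -0.4]
opening: 0.999
grip_force: 0.0
time: 5.08
ee_pos: [0.4975, 0.1698, 0.0539]
eef_rot: [[-0.309, 0.951, 0.001], [0.951, 0.309, 0.0], [-0.0, 0.001, -1.0]]
contact_force: [-1.6, -1.2, 8.6]
opening: 0.347
grip_force: 57.5
[-1.58959591 -1.23943734  8.58253859] [-0.18647158  0.35333604  0.04218641]
```

```bash
python3 -m pendant '[[[0,0,-1],[0,0,0]],[[0,0,-3],[0,0,0]],[[0,0,-6],[0,0,0]],[[0,0,-9],[0,0,0]],[[0,0,-12],[0,0,0]],[[0,0,-14],[0,0,0]],[[0,0,-14],[0,0,0]],[[0,0,-14],[0,0,0]]]'
cat > d.py <<'E'
from h import *
import sys
np.set_printoptions(precision=4,suppress=True)
p0,R0,o=obs(); print(p0,o['contact_force'],o['ft_torque'],o['joints'])
for n in("top","scene"):
    p=vision.snapshot(n);W=cloud(p);C=p["img"].astype(int)
    L=(W-p0)@R0  # tool coords
    m=(np.hypot(L[...,0],L[...,1])<.035)&(L[...,2]>-.01)&(L[...,2]<.048)
    for lo,hi in((.002,.006),(.008,.014),(.018,.028),(.028,.042)):
        s=m&(L[...,2]>lo)&(L[...,2]<hi); q=L[s]
        if len(q)>8: print(n,(lo,hi),len(q),"xmin/max",np.percentile(q[:,0],[2,98])*1000,"y",np.percentile(q[:,1],[2,98])*1000)
    q=L[m]; print("zmax",np.percentile(q[:,2],[99,99.8]) )
    # circle fit of the socket lateral surface radius ~ 20
    s=m&(L[...,2]>.020)&(L[...,2]<.040); q=L[s][:,:2]
    from scipy.optimize import least_squares
    cam=(np.array(p["cam_to_world"])[:3,3]-p0)@R0; print("camdir",cam/np.linalg.norm(cam))
    r=least_squares(lambda c:np.hypot(q[:,0]-c[0],q[:,1]-c[1])-.0192,[0,0],loss="soft_l1",f_scale=.001); print("centre",r.x*1000,len(q))
    cc=cv2.resize(p["img"][...,::-1],None,fx=1.5,fy=1.5); 
    np.savez("drv_"+n+".npz",L=L,img=p["img"])
E
python3 d.py; python3 -c "
from h import *
N=(-.1953,-.036,.9801);T=np.array([.581,-.1505,.109])
for g in (.08,.03): print(row(T+np.array(N)*(.0439+g),R_of(108,N)))"
```

```text
time: 6.08
ee_pos: [0.4968, 0.1693, 0.1927]
eef_rot: [[-0.309, 0.951, -0.001], [0.951, 0.309, -0.0], [-0.0, -0.001, -1.0]]
contact_force: [-0.9, -0.7, -3.3]
opening: 0.347
grip_force: 58.5
[0.4968 0.1693 0.1927] [-0.904  -0.7314 -3.2822] [-0.0317  0.0009  0.0321] [  4.4135  16.0431 -35.2782 111.7169  11.1441  55.6294 -18.1437]
top (0.018, 0.028) 39 xmin/max [-17.7468   0.3918] y [-18.1506  14.0093]
top (0.028, 0.042) 53 xmin/max [-18.0248   5.5505] y [-18.3468  16.4585]
zmax [0.0432 0.044 ]
camdir [-0.3175 -0.2181 -0.9228]
centre [1.9834 0.5423] 73
scene (0.008, 0.014) 16 xmin/max [-8.4268  1.1204] y [-8.2805 10.077 ]
scene (0.018, 0.028) 62 xmin/max [-19.29     7.9769] y [-16.9338  18.1358]
scene (0.028, 0.042) 77 xmin/max [-19.1414  10.6111] y [-15.9424  18.3153]
zmax [0.0444 0.045 ]
camdir [-0.797   0.3225 -0.5106]
centre [ 2.346  -0.3508] 124
([-32.7, -4.33, -3.8], [-11.4, -1.5, 0.2])
([-32.84, -3.33, 1.09], [-11.4, -1.5, 0.2])
```

```bash
python3 -m pendant '[[[-3,-0.4,-1],[-1,-0.1,0]],[[-8,-1,-2],[-3,-0.4,0]],[[-13,-1.6,-3],[-4.5,-0.6,0.1]],[[-18,-2.2,-3.5],[-6.3,-0.8,0.1]],[[-23,-2.8,-3.5],[-8,-1.1,0.1]],[[-28,-3.4,-3.5],[-9.8,-1.3,0.2]],[[-31,-3.9,-3.5],[-10.8,-1.4,0.2]],[[-33,-4.2,-3],[-11.4,-1.5,0.2]],[[-33,-3.8,-1],[-11.4,-1.5,0.2]],[[-33,-3.3,0.6],[-11.4,-1.5,0.2]],[[-33,-3.3,1.1],[-11.4,-1.5,0.2]],[[-33,-3.3,1.1],[-11.4,-1.5,0.2]]]'
cat > e.py <<'E'
from h import *
from scipy.optimize import least_squares
np.set_printoptions(precision=4,suppress=True)
p0,R0,o=obs(); print(p0,o['contact_force'],o['ft_torque'],o['joints'][6]); print(R0)
for n in("top","scene"):
    p=vision.snapshot(n);W=cloud(p);L=(W-p0)@R0
    cam=(np.array(p["cam_to_world"])[:3,3]-p0)@R0
    def fit(lo,hi,r,rg=.035):
        q=L[(np.hypot(L[...,0],L[...,1])<rg)&(L[...,2]>lo)&(L[...,2]<hi)][:,:2]
        if len(q)<6: return None,len(q)
        return least_squares(lambda c:np.hypot(q[:,0]-c[0],q[:,1]-c[1])-r,[0,0],loss="soft_l1",f_scale=.001).x*1000,len(q)
    print(n,"socket",fit(.020,.041,.0192),"head side",fit(.079,.090,.0126,.022),"camdir",cam/np.linalg.norm(cam))
    s=(np.hypot(L[...,0],L[...,1])<.02)&(L[...,2]>.06)&(L[...,2]<.084); 
    print("head top z",np.percentile(L[s][:,2],[2,10,30,60]),s.sum(), "xy",L[s][:,:2].mean(0), "socket zmax",np.nanmax(np.where((np.hypot(L[...,0],L[...,1])<.03)&(L[...,2]<.052),L[...,2],np.nan)))
    t=(np.hypot(L[...,0],L[...,1])<.05)&(np.hypot(L[...,0],L[...,1])>.02)&(L[...,2]>.1)&(p["img"].max(2)<95)
    print("strap z",np.median(L[t][:,2]),t.sum())
    if n=="scene": save(p,"b.png",(150,260,170,290),6)
E
python3 e.py
```

```text
time: 7.68
ee_pos: [0.5678, -0.1539, 0.182]
eef_rot: [[-0.304, 0.932, 0.195], [0.952, 0.303, 0.037], [-0.025, 0.197, -0.98]]
contact_force: [0.6, 0.3, -2.8]
opening: 0.349
grip_force: 58.5
[ 0.5678 -0.1539  0.182 ] [ 0.5505  0.3126 -2.7819] [-0.0597  0.3471 -0.0445] 24.197766061149746
[[-0.3041  0.9324  0.1952]
 [ 0.9523  0.3029  0.0366]
 [-0.025   0.197  -0.9801]]
top socket (None, 0) head side (None, 0) camdir [ 0.1243  0.0169 -0.9921]Traceback (most recent call last):
  File "e.py", line 14, in <module>
    print("head top z",np.percentile(L[s][:,2],[2,10,30,60]),s.sum(), "xy",L[s][:,:2].mean(0), "socket zmax",np.nanmax(np.where((np.hypot(L[...,0],L[...,1])<.03)&(L[...,2]<.052),L[...,2],np.nan)))
                       ~~~~~~~~~~~~~^^^^^^^^^^^^^^^^^^^^^^^^
    return _quantile_unchecked(
        a, q, axis, out, overwrite_input, method, keepdims, weights)
    return _ureduce(a,
                    func=_quantile_ureduce_func,
    ...<5 lines>...
                    overwrite_input=overwrite_input,
                    method=method)
    r = func(a, **kwargs)
    result = _quantile(arr,
                       quantiles=q,
    ...<2 lines>...
                       out=out,
                       weights=wgt)
    slices_having_nans = np.isnan(arr[-1, ...])
                                  ~~~^^^^^^^^^
IndexError: index -1 is out of bounds for axis 0 with size 0
```

```bash
sed -i 's/for n in("top","scene")/for n in("scene",)/' e.py; python3 e.py
```

```text
[ 0.568  -0.1541  0.1825] [-0.3377  0.9485 -2.9107] [-0.0957  0.3635 -0.0458] 24.199822187310623
[[-0.3039  0.9323  0.1961]
 [ 0.9524  0.3028  0.0362]
 [-0.0256  0.1977 -0.9799]]
scene socket (array([ 1.9003, -1.1864]), 180) head side (array([ 1.9972, -2.9535]), 54) camdir [-0.5847  0.5899 -0.5569]
head top z [0.0736 0.0743 0.0749 0.0762] 108 xy [-0.0014  0.0003] socket zmax 0.04379742823011118
strap z 0.11905986867447346 374
```

View pics/b.png

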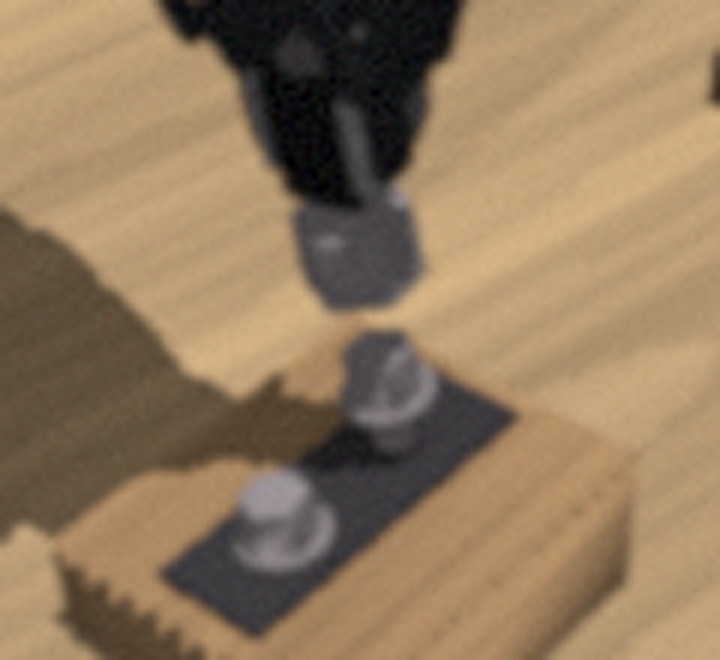

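```bash
cat > f.py <<'E'
from h import *
from scipy.optimize import least_squares
np.set_printoptions(precision=2,suppress=True)
p0,R0,o=obs()
ps=[vision.snapshot("scene") for _ in range(6)]
p=dict(ps[-1]); D=np.stack([q["depth"] for q in ps]).astype(float); D[D==0]=np.nan; p["depth"]=np.nan_to_num(np.nanmedian(D,0))
L=(cloud(p)-p0)@R0*1000
np.save("L.npy",L)
def hexd(q,c,a,ap):
    d=q-c; th=np.radians(a+60*np.arange(6)); return np.max(d@np.stack([np.cos(th),np.sin(th)]),1)-ap
for nm,lo,hi,ap,rg in(("socket",22,41,18,32),("head",79,89,12,20)):
    q=L[(np.hypot(L[...,0]-2,L[...,1]+1.5)<rg)&(L[...,2]>lo)&(L[...,2]<hi)][:,:2]
    res=[]
    for a in range(0,60,5):
        r=least_squares(lambda c:hexd(q,c,a,ap),[2,-1.5],loss="soft_l1",f_scale=.7); res.append((r.cost,a,r.x))
    for c,a,x in res: print(nm,len(q),"flat",a,"cost %.1f"%c,x)
s=L[(np.hypot(L[...,0]-2,L[...,1]+1.5)<18)&(L[...,2]>72)&(L[...,2]<77)]
print("top",len(s),s.mean(0),cv2.minEnclosingCircle(s[:,:2].astype(np.float32)))
E
python3 f.py
```

```text
socket 161 flat 0 cost 94.3 [ 1.42 -0.88]
socket 161 flat 5 cost 89.1 [ 1.5  -0.89]
socket 161 flat 10 cost 76.6 [ 1.47 -0.89]
socket 161 flat 15 cost 58.2 [ 1.46 -0.92]
socket 161 flat 20 cost 35.8 [ 1.55 -0.91]
socket 161 flat 25 cost 15.8 [ 1.57 -0.92]
socket 161 flat 30 cost 13.6 [ 1.6  -0.91]
socket 161 flat 35 cost 32.3 [ 1.56 -0.87]
socket 161 flat 40 cost 55.4 [ 1.56 -0.81]
socket 161 flat 45 cost 75.0 [ 1.45 -0.73]
socket 161 flat 50 cost 88.3 [ 1.48 -0.73]
socket 161 flat 55 cost 94.1 [ 1.43 -0.81]
head 49 flat 0 cost 17.4 [ 2.06 -3.36]
head 49 flat 5 cost 17.4 [ 2.03 -3.37]
head 49 flat 10 cost 16.3 [ 2.09 -3.43]
head 49 flat 15 cost 13.3 [ 2.2  -3.41]
head 49 flat 20 cost 9.7 [ 2.24 -3.4 ]
head 49 flat 25 cost 5.4 [ 2.23 -3.46]
head 49 flat 30 cost 2.6 [ 2.3  -3.39]
head 49 flat 35 cost 3.0 [ 2.26 -3.36]
head 49 flat 40 cost 5.6 [ 2.21 -3.37]
head 49 flat 45 cost 9.7 [ 2.26 -3.37]
head 49 flat 50 cost 13.4 [ 2.18 -3.35]
head 49 flat 55 cost 16.0 [ 2.06 -3.37]
top 69 [ 0.98 -1.66 75.31] ((1.5018813610076904, -2.0719151496887207), 11.6722412109375)
```

```bash
python3 -m pendant '[[[0.03,-0.2,0],[0,0,2]],[[0.03,-0.2,0.8],[0,0,3]],[[0.03,-0.2,1.6],[0,0,3]],[[0.03,-0.2,2.4],[0,0,3]],[[0.03,-0.2,2.7],[0,0,3]],[[0.03,-0.2,2.7],[0,0,3]]]'
cat > g.py <<'E'
from h import *
np.set_printoptions(precision=2,suppress=True)
p,R,o=obs(); print("t",o['time'],"Ftool",R.T@o['contact_force'],"Mtool",R.T@o['ft_torque'],"pos mm",p*1000,"q7",o['joints'][6],'lean',np.degrees(np.arccos(-R[2,2])), 'ang err',Rn.from_matrix(R.T@R_of(108,(-.1953,-.036,.9801))).as_rotvec(degrees=True))
E
python3 g.py;python3 f.py|sort -k5,5 -t' '|grep -E 'flat (25|30|35)|top'
```

```text
time: 8.82
ee_pos: [0.5712, -0.1536, 0.1551]
eef_rot: [[-0.254, 0.947, 0.196], [0.967, 0.252, 0.036], [-0.015, 0.198, -0.98]]
contact_force: [-0.4, 0.0, -3.0]
opening: 0.348
grip_force: 58.5
t 8.825 Ftool [ 0.17 -1.    2.84] Mtool [ 0.32  0.03 -0.02] pos mm [ 571.21 -153.64  155.14] q7 20.225847726133573 lean 11.47547701956915 ang err [ 0.02 -0.02 -3.03]
head 26 flat 25 cost 11.7 [ 4.93 -6.23]
head 26 flat 30 cost 10.7 [ 5.   -6.32]
head 26 flat 35 cost 9.6 [ 5.38 -6.08]
socket 149 flat 25 cost 14.3 [ 1.55 -0.66]
socket 149 flat 30 cost 10.3 [ 1.51 -0.67]
socket 149 flat 35 cost 27.4 [ 1.45 -0.64]
top 0 [nan nan nan] ((0.0, 0.0), 0.0)f.py:18: RuntimeWarning: Mean of empty slice.
  print("top",len(s),s.mean(0),cv2.minEnclosingCircle(s[:,:2].astype(np.float32)))
  ret = um.true_divide(
```

```bash
python3 -m pendant '[[[0,0,0.2],[0,0,0]],[[0,0,0.3],[0,0,0]],[[0,0,0.4],[0,0,0]],[[0,0,0.5],[0,0,0]],[[0,0,0.6],[0,0,0]],[[0,0,0.7],[0,0,0]],[[0,0,0.7],[0,0,0]]]'; python3 g.py
```

```text
time: 10.0
ee_pos: [0.5726, -0.1535, 0.1485]
eef_rot: [[-0.254, 0.947, 0.196], [0.967, 0.252, 0.036], [-0.015, 0.199, -0.98]]
contact_force: [-0.6, -0.4, -2.9]
opening: 0.346
grip_force: 58.5
t 10.0 Ftool [-0.2 -1.2  2.7] Mtool [ 0.36 -0.02  0.01] pos mm [ 572.6  -153.5   148.53] q7 19.868453766218348 lean 11.492484934936297 ang err [ 0.04  0.   -3.04]
```

```bash
python3 -m pendant '[[[0,0,0.1],[0,0,0]],[[0,0,0.2],[0,0,0]],[[0,0,0.3],[0,0,0]],[[0,0,0.3],[0,0,0]]]'; python3 g.py
```

```text
time: 10.5
ee_pos: [0.5732, -0.1534, 0.1456]
eef_rot: [[-0.254, 0.947, 0.196], [0.967, 0.252, 0.036], [-0.015, 0.199, -0.98]]
contact_force: [0.2, -0.1, -3.4]
opening: 0.349
grip_force: 58.5
t 10.5 Ftool [-0.1  -0.48  3.38] Mtool [ 0.3  -0.02  0.01] pos mm [ 573.18 -153.39  145.56] q7 19.715901723476264 lean 11.491163280977357 ang err [ 0.04  0.   -3.04]
```

```bash
python3 -m pendant '[[[0,0,0.1],[0,0,0]],[[0,0,0.2],[0,0,0]],[[0,0,0.3],[0,0,0]],[[0,0,0.4],[0,0,0]],[[0,0,0.5],[0,0,0]],[[0,0,0.6],[0,0,0]],[[0,0,0.7],[0,0,0]],[[0,0,0.7],[0,0,0]]]'; python3 g.py
```

```text
time: 11.5
ee_pos: [0.5746, -0.1531, 0.1387]
eef_rot: [[-0.254, 0.947, 0.196], [0.967, 0.252, 0.036], [-0.015, 0.199, -0.98]]
contact_force: [-0.2, 0.2, -2.7]
opening: 0.342
grip_force: 58.5
t 11.5 Ftool [ 0.29 -0.64  2.57] Mtool [ 0.34  0.01 -0.05] pos mm [ 574.56 -153.13  138.72] q7 19.359499739935025 lean 11.491684836360829 ang err [ 0.04  0.   -3.04]
```

```bash
python3 -m pendant '[[[0,0,0.05],[0,0,0]],[[0,0,0.1],[0,0,0]],[[0,0,0.15],[0,0,0]],[[0,0,0.2],[0,0,0]],[[0,0,0.23],[0,0,0]],[[0,0,0.23],[0,0,0]]]'; python3 g.py
```

```text
time: 12.25
ee_pos: [0.575, -0.1531, 0.1366]
eef_rot: [[-0.254, 0.947, 0.196], [0.967, 0.252, 0.036], [-0.015, 0.199, -0.98]]
contact_force: [0.8, -0.1, -2.8]
opening: 0.349
grip_force: 58.5
t 12.25 Ftool [-0.3   0.17  2.93] Mtool [0.31 0.02 0.03] pos mm [ 575.05 -153.05  136.55] q7 19.244630888968363 lean 11.498478630993025 ang err [ 0.04  0.01 -3.04]
```

```bash
python3 -m pendant '[[[0,0,0.03],[0,0,0]],[[0,0,0.06],[0,0,0]],[[0,0,0.09],[0,0,0]],[[0,0,0.09],[0,0,0]]]'; python3 g.py;  python3 -m pendant '[[[0,0,0.03],[0,0,0]],[[0,0,0.06],[0,0,0]],[[0,0,0.06],[0,0,0]]]'; python3 g.py
```

```text
time: 12.75
ee_pos: [0.5753, -0.153, 0.1358]
eef_rot: [[-0.254, 0.947, 0.196], [0.967, 0.252, 0.036], [-0.015, 0.199, -0.98]]
contact_force: [0.5, 0.1, -0.2]
opening: 0.349
grip_force: 58.5
t 12.75 Ftool [0.03 0.44 0.24] Mtool [0.41 0.01 0.01] pos mm [ 575.29 -153.02  135.76] q7 19.196767173891356 lean 11.505530390177103 ang err [ 0.05  0.01 -3.04]
time: 13.12
ee_pos: [0.5755, -0.1531, 0.1353]
eef_rot: [[-0.254, 0.947, 0.196], [0.967, 0.252, 0.036], [-0.015, 0.199, -0.98]]
contact_force: [-1.7, -1.0, 3.4]
opening: 0.35
grip_force: 59.0
t 13.125 Ftool [-0.56 -1.15 -3.65] Mtool [ 0.51  0.11 -0.01] pos mm [ 575.47 -153.06  135.29] q7 19.16454717440683 lean 11.515362351929241 ang err [ 0.06  0.02 -3.04]
```

```bash
python3 -m pendant '[[[0,0,0.03],[0,0,0]],[[0,0,0.06],[0,0,0]],[[0,0,0.06],[0,0,0]]]'; python3 g.py;  python3 -m pendant '[[[0,0,0],[0,0,3]],[[0,0,0],[0,0,6]],[[0,0,0],[0,0,6]]]'; python3 g.py
```

```text
time: 13.5
ee_pos: [0.5757, -0.1531, 0.1348]
eef_rot: [[-0.254, 0.947, 0.197], [0.967, 0.252, 0.036], [-0.016, 0.199, -0.98]]
contact_force: [-2.9, -0.7, 7.6]
opening: 0.347
grip_force: 59.4
t 13.5 Ftool [-0.05 -1.37 -8.01] Mtool [ 0.65  0.18 -0.05] pos mm [ 575.67 -153.08  134.82] q7 19.13327665673128 lean 11.524489755544375 ang err [ 0.07  0.03 -3.04]
time: 13.88
ee_pos: [0.5757, -0.1531, 0.1349]
eef_rot: [[-0.153, 0.968, 0.197], [0.988, 0.149, 0.036], [0.005, 0.2, -0.98]]
contact_force: [-3.5, -0.1, 8.0]
opening: 0.346
grip_force: 59.6
t 13.875 Ftool [ 0.47 -1.8  -8.52] Mtool [ 0.56 -0.02  0.02] pos mm [ 575.72 -153.08  134.87] q7 13.837488187299195 lean 11.531639805632274 ang err [ 0.08  0.03 -9.09]
```

```bash
python3 -m pendant '[[[0,-0.03,0],[0,0,4]],[[0,-0.04,0],[0,0,8]],[[0,-0.05,0],[0,0,11]],[[-0.01,-0.055,0],[0,0,14]],[[-0.01,-0.055,0],[0,0,14]]]'; python3 g.py
```

```text
time: 14.5
ee_pos: [0.575, -0.1531, 0.1346]
eef_rot: [[0.086, 0.977, 0.196], [0.995, -0.094, 0.036], [0.054, 0.192, -0.98]]
contact_force: [-3.6, 0.0, 8.0]
opening: 0.348
grip_force: 61.7
t 14.5 Ftool [ 0.17 -1.98 -8.56] Mtool [ 0.91  0.12 -0.26] pos mm [ 574.96 -153.08  134.63] q7 1.602993410963386 lean 11.501721038644888 ang err [  0.05   0.01 -23.07]
```

```bash
python3 -m pendant '[[[0,-0.008,0.003],[0,0,2]],[[0,-0.015,0.005],[0,0,4]],[[0,-0.015,0.005],[0,0,4]]]'; python3 g.py;python3 -m pendant '[[[0,-0.008,0.005],[0,0,2]],[[0,-0.015,0.01],[0,0,4]],[[0,-0.015,0.01],[0,0,4]]]'; python3 g.py
```

```text
time: 14.88
ee_pos: [0.5748, -0.153, 0.1346]
eef_rot: [[0.153, 0.969, 0.196], [0.986, -0.163, 0.036], [0.067, 0.188, -0.98]]
contact_force: [-4.7, -0.0, 7.3]
opening: 0.346
grip_force: 62.2
t 14.875 Ftool [-0.27 -3.15 -8.08] Mtool [ 0.92  0.03 -0.24] pos mm [ 574.84 -153.02  134.57] q7 -1.8954207685075892 lean 11.504291739890295 ang err [  0.05   0.   -27.05]
time: 15.25
ee_pos: [0.5747, -0.153, 0.1345]
eef_rot: [[0.22, 0.955, 0.196], [0.972, -0.232, 0.036], [0.08, 0.183, -0.98]]
contact_force: [-4.3, 0.0, 7.9]
opening: 0.346
grip_force: 62.2
t 15.25 Ftool [-0.28 -2.64 -8.6 ] Mtool [ 0.85 -0.03 -0.3 ] pos mm [ 574.74 -153.01  134.46] q7 -5.413363122624327 lean 11.506490151753402 ang err [  0.05   0.   -31.04]
```

```bash
python3 -m pendant '[[[0,-0.03,0.005],[0,0,4]],[[0,-0.06,0.01],[0,0,8]],[[0,-0.09,0.015],[0,0,12]],[[0,-0.12,0.02],[0,0,16]],[[0,-0.14,0.026],[0,0,20]],[[0,-0.14,0.026],[0,0,20]]]'; python3 g.py
```

```text
time: 16.0
ee_pos: [0.5738, -0.1528, 0.1341]
eef_rot: [[0.534, 0.822, 0.197], [0.834, -0.551, 0.036], [0.138, 0.145, -0.98]]
contact_force: [-2.1, -0.7, 6.1]
opening: 0.348
grip_force: 61.7
t 16.0 Ftool [-0.85 -0.5  -6.4 ] Mtool [ 0.26 -0.26 -0.21] pos mm [ 573.85 -152.81  134.15] q7 -23.05859019966458 lean 11.553075140619898 ang err [  0.11   0.   -51.08]
```

```bash
python3 -m pendant '[[[0,-0.013,0.015],[0,0,4]],[[-0.01,-0.025,0.022],[0,0,8]],[[-0.01,-0.038,0.029],[0,0,12]],[[-0.02,-0.05,0.036],[0,0,16]],[[-0.02,-0.062,0.043],[0,0,20]],[[-0.02,-0.074,0.05],[0,0,24]],[[-0.02,-0.084,0.057],[0,0,28]],[[-0.02,-0.084,0.057],[0,0,28]]]'; python3 g.py
```

```text
time: 17.0
ee_pos: [0.5733, -0.1524, 0.1335]
eef_rot: [[0.858, 0.475, 0.197], [0.478, -0.878, 0.036], [0.19, 0.064, -0.98]]
contact_force: [-2.3, -0.8, 8.7]
opening: 0.35
grip_force: 61.8
t 17.0 Ftool [-0.72  0.16 -9.03] Mtool [ 0.26 -0.19 -0.28] pos mm [ 573.26 -152.4   133.53] q7 -47.790314402197666 lean 11.564554188222482 ang err [  0.12  -0.04 -79.07]
```

```bash
python3 -m pendant '[[[0,-0.013,0.004],[0,0,4]],[[0,-0.025,0.008],[0,0,8]],[[0,-0.038,0.012],[0,0,12]],[[0,-0.05,0.016],[0,0,16]],[[0,-0.062,0.02],[0,0,20]],[[0,-0.074,0.025],[0,0,24]],[[0,-0.084,0.03],[0,0,28]],[[0,-0.084,0.03],[0,0,28]]]'; python3 g.py
```

```text
time: 18.0
ee_pos: [0.5729, -0.1516, 0.1331]
eef_rot: [[0.98, 0.017, 0.197], [0.01, -0.999, 0.036], [0.198, -0.033, -0.98]]
contact_force: [-1.3, 0.3, 6.8]
opening: 0.349
grip_force: 61.8
t 18.0 Ftool [ 0.04 -0.55 -6.88] Mtool [ 0.1  -0.3  -0.25] pos mm [ 572.92 -151.63  133.15] q7 -72.59521698974612 lean 11.56321725129373 ang err [   0.11   -0.07 -107.07]
```

```bash
python3 -m pendant '[[[0,0.01,-0.06],[0,0,-3]],[[0,0.018,-0.15],[0,0,-6]],[[0,0.018,-0.4],[0,0,-6]],[[0,0.018,-0.8],[0,0,-6]],[[0,0.018,-1.2],[0,0,-6]],[[0,0.018,-1.6],[0,0,-6]],[[0,0.018,-2],[0,0,-6]],[[0,0.018,-3],[0,0,-6]],[[0,0.018,-4.5],[0,0,-6]],[[0,0.018,-4.8],[0,0,-6]],[[0,0.018,-4.8],[0,0,-6]]]'; python3 g.py
python3 - <<'E'
exec(open('f.py').read().split("def hexd")[0])
print("tool yaw",np.degrees(np.arctan2(R0[1,0],R0[0,0])))
exec("def hexd"+open('f.py').read().split("def hexd")[1].split("for nm")[0])
z=L[(np.hypot(L[...,0]-1.5,L[...,1]+.5)<9)&(L[...,2]>60)][:,2]; zt=np.percentile(z,10); print("top z",zt,len(z))
for nm,lo,hi,ap,rg in(("socket",22,41,18,32),("head",zt+4,zt+14,12,20)):
    q=L[(np.hypot(L[...,0]-1.5,L[...,1]+.5)<rg)&(L[...,2]>lo)&(L[...,2]<hi)][:,:2]
    r=min((least_squares(lambda c:hexd(q,c,a,ap),[1.5,-.5],loss="soft_l1",f_scale=.7) for a in [0]),key=lambda r:r.cost)
    res=sorted(((lambda r:(r.cost,a,r.x))(least_squares(lambda c:hexd(q,c,a,ap),[1.5,-.5],loss="soft_l1",f_scale=.7)) for a in range(0,60,2)),key=lambda t:t[0])
    for t in res[:4]: print(nm,len(q),t)
E
```

```text
time: 19.38
ee_pos: [0.5631, -0.1537, 0.1801]
eef_rot: [[0.973, 0.12, 0.197], [0.115, -0.993, 0.036], [0.2, -0.012, -0.98]]
contact_force: [-0.9, 0.9, -2.1]
opening: 0.346
grip_force: 58.5
t 19.375 Ftool [-1.24 -0.95  1.93] Mtool [-0.02 -0.39  0.07] pos mm [ 563.07 -153.68  180.13] q7 -67.50570009523874 lean 11.543461621120011 ang err [   0.09   -0.05 -101.04]
tool yaw 6.734543478518598
top z 74.32143951471895 79
socket 161 (np.float64(8.281069758953878), 28, array([ 0.64, -0.22]))
socket 161 (np.float64(10.340274513561234), 26, array([ 0.63, -0.22]))
socket 161 (np.float64(11.553831654515776), 30, array([ 0.65, -0.24]))
socket 161 (np.float64(16.902414173714806), 24, array([ 0.64, -0.21]))
head 42 (np.float64(1.5792680935978478), 16, array([ 1.75, -0.37]))
head 42 (np.float64(1.5996168339620982), 14, array([ 1.8 , -0.43]))
head 42 (np.float64(2.0588425005839674), 12, array([ 1.81, -0.43]))
head 42 (np.float64(2.1468741827248587), 18, array([ 1.71, -0.33]))
```

```bash
python3 -c "
from h import *
for p in ((.54,0,.2),(.4975,.169,.2),(.4975,.169,.08)): print(row(p,R_of(108)))"
```

```text
([-0.05, -15.55, -1.92], [9.6, -9.0, -100.8])
([-2.24, -32.83, -2.14], [9.6, -9.0, -100.8])
([-4.62, -32.68, 9.62], [9.6, -9.0, -100.8])
```

```bash
python3 -m pendant '[[[0,-1,-2],[0.5,-0.4,-5]],[[0,-4,-2.5],[1.3,-1.2,-14]],[[0,-8,-2.5],[2.2,-2,-23]],[[0,-12,-2.2],[3,-2.8,-32]],[[-0.2,-16,-2],[3.9,-3.7,-41]],[[-0.5,-20,-2],[4.8,-4.5,-50]],[[-1,-24,-2],[5.6,-5.3,-59]],[[-1.5,-28,-2],[6.5,-6.1,-68]],[[-2,-31,-2.1],[7.3,-6.9,-77]],[[-2.2,-32.8,-2.1],[8.2,-7.7,-86]],[[-2.2,-32.8,-2.1],[9,-8.5,-95]],[[-2.2,-32.8,-2.1],[9.6,-9,-100.8]],[[-2.2,-32.8,-2.1],[9.6,-9,-100.8]],[[-2.2,-32.8,-2.1],[9.6,-9,-100.8]]]'
python3 d.py; python3 -c "
from h import *
for p in ((.4975,.169,.2),(.4975,.169,.08)): print(row(p,R_of(108)))"
```

```text
time: 21.42
ee_pos: [0.4981, 0.1685, 0.1999]
eef_rot: [[-0.306, 0.952, -0.0], [0.952, 0.306, -0.0], [-0.0, -0.0, -1.0]]
contact_force: [-0.2, -1.0, -2.6]
opening: 0.348
grip_force: 58.5
[0.4981 0.1685 0.1999] [-0.1755 -1.0183 -2.5632] [-0.0161  0.0288  0.0509] [ -3.8969  14.1871 -25.1903 111.672    7.2625  55.6784 -14.6908]
top (0.018, 0.028) 39 xmin/max [-19.1844   0.608 ] y [-18.0828  16.0246]
top (0.028, 0.042) 54 xmin/max [-17.8672   9.9922] y [-18.3531  16.7824]
zmax [0.044  0.0446]
camdir [-0.3197 -0.2201 -0.9216]
centre [1.4803 0.4419] 79
scene (0.008, 0.014) 20 xmin/max [-15.0815   3.8808] y [-6.0324 11.4129]
scene (0.018, 0.028) 62 xmin/max [-18.9334   8.4911] y [-16.1513  18.5524]
scene (0.028, 0.042) 84 xmin/max [-19.364    9.9224] y [-16.716   18.2577]
zmax [0.0422 0.043 ]
camdir [-0.7991  0.3259 -0.5053]
centre [ 2.4797 -0.3548] 121
([0.07, -0.04, -0.0], [-0.0, 0.0, -0.1])
([0.07, -0.04, 12.0], [-0.0, 0.0, -0.1])
```

```bash
python3 -m pendant '[[[0.05,-0.04,3],[0,0,0]],[[0.05,-0.04,7],[0,0,0]],[[0.05,-0.04,10],[0,0,0]],[[0.05,-0.04,12],[0,0,0]],[[0.05,-0.04,12.6],[0,0,0]],[[0.05,-0.04,12.9],[0,0,0]],[[0.05,-0.04,13.2],[0,0,0]],[[0.05,-0.04,13.2],[0,0,0]]]'; python3 g.py
```

```text
time: 22.52
ee_pos: [0.4978, 0.169, 0.0684]
eef_rot: [[-0.309, 0.951, 0.0], [0.951, 0.309, -0.0], [-0.0, 0.0, -1.0]]
contact_force: [-0.2, 0.1, -2.1]
opening: 0.347
grip_force: 58.6
t 22.525 Ftool [ 0.15 -0.11  2.05] Mtool [ 0.03 -0.04  0.02] pos mm [497.76 169.03  68.37] q7 -20.770403279410665 lean 0.028786268508759018 ang err [-11.34  -1.46   0.13]
```

In the hole by about 3.5 mm with no side force; carrying on down.

```bash
python3 -m pendant '[[[0,0,0.3],[0,0,0]],[[0,0,0.6],[0,0,0]],[[0,0,0.9],[0,0,0]],[[0,0,1.15],[0,0,0]],[[0,0,1.3],[0,0,0]],[[0,0,1.38],[0,0,0]],[[0,0,1.38],[0,0,0]]]'; python3 g.py
```

```text
time: 23.4
ee_pos: [0.4976, 0.169, 0.0542]
eef_rot: [[-0.309, 0.951, -0.0], [0.951, 0.309, -0.0], [-0.0, -0.0, -1.0]]
contact_force: [0.3, 0.4, -2.7]
opening: 0.347
grip_force: 58.6
t 23.4 Ftool [0.31 0.38 2.71] Mtool [-0.04 -0.01 -0.08] pos mm [497.56 169.01  54.18] q7 -21.515951807100326 lean 0.029885296657243623 ang err [-11.38  -1.47   0.14]
```

```bash
python3 -m pendant '[[[0,0,0.04],[0,0,0]],[[0,0,0.08],[0,0,0]],[[0,0,0.08],[0,0,0]]]'; python3 g.py
```

```text
time: 23.78
ee_pos: [0.4976, 0.169, 0.0539]
eef_rot: [[-0.309, 0.951, 0.0], [0.951, 0.309, -0.001], [-0.001, -0.0, -1.0]]
contact_force: [-3.2, -1.9, 7.8]
opening: 0.347
grip_force: 60.0
t 23.775 Ftool [-0.8  -3.59 -7.81] Mtool [ 0.9  -0.02  0.02] pos mm [497.64 169.02  53.89] q7 -21.558700264348797 lean 0.03467770082973311 ang err [-11.36  -1.46   0.14]
```

On the floor at 53.9 mm, the same height as at the pick-up. Release and rise.

```bash
python3 -m pendant '[[[0,0,-0.05],[0,0,0]],[[0,0,-0.05],[0,0,0]],[[0,0,-0.05],[0,0,0]],[[0,0,-0.05],[0,0,0]],[[0,0,-0.05],[0,0,0]],[[0,0,-0.05],[0,0,0]],[[0,0,-0.05],[0,0,0]],[[0,0,-0.05],[0,0,0]]]' 8.5; python3 -m pendant '[[[0,0,-1],[0,0,0]],[[0,0,-3],[0,0,0]],[[0,0,-6],[0,0,0]],[[0,0,-10],[0,0,0]],[[0,0,-15],[0,0,0]],[[0,0,-18],[0,0,0]],[[-4,-8,-18],[0,0,0]],[[-4,-12,-18],[0,0,0]],[[-4,-12,-18],[0,0,0]]]'
python3 - <<'E'
from h import *
np.set_printoptions(precision=3,suppress=True)
p=vision.snapshot("scene");W=cloud(p)
for q in("driver","jar","tape","wrench"):
    for r in vision.cut_out(p,q)[:1]: print(q,r["conf"],r["location"],np.nanmedian(W[r["mask"]],0))
P=W.reshape(-1,3);k=P[(np.hypot(P[:,0]-.497,P[:,1]-.17)<.04)&(P[:,2]>.094)&(P[:,2]<.11)];print(k.mean(0),k.max(0),len(k))
save(p,"z.png",(100,270,170,400),3.4)
E
```

```text
time: 24.78
ee_pos: [0.4975, 0.169, 0.0539]
eef_rot: [[-0.309, 0.951, -0.0], [0.951, 0.309, -0.0], [-0.0, -0.0, -1.0]]
contact_force: [0.9, -0.1, 0.7]
opening: 0.994
grip_force: 0.0
time: 25.9
ee_pos: [0.3929, 0.0919, 0.2346]
eef_rot: [[-0.307, 0.952, 0.001], [0.952, 0.307, -0.002], [-0.002, -0.0, -1.0]]
contact_force: [0.5, -0.4, 0.7]
opening: 0.991
grip_force: 0.0
driver 0.78 [147.6, 316.0] [0.505 0.16  0.065]
jar 0.6 [226.3, 351.3] [0.745 0.043 0.062]
tape 0.93 [161.0, 229.7] [ 0.39  -0.026  0.045]
wrench 0.83 [299.1, 151.0] [ 0.599 -0.361  0.008]
[0.5   0.168 0.098] [0.513 0.185 0.102] 86
```

View pics/z.png

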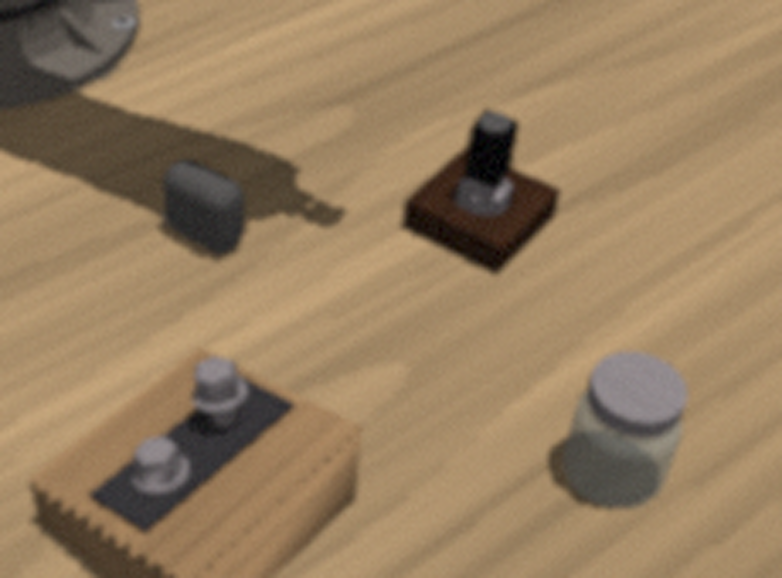

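```bash
cat > k.py <<'E'
from h import *
from scipy.optimize import least_squares
np.set_printoptions(precision=2,suppress=True)
N=np.array([-.1953,-.036,.9801]);R=R_of(108,N);T=np.array([.581,-.1505,.109])
def go(W,tag):
    L=(W-T)@R*1000
    near=np.hypot(L[...,0],L[...,1])<9
    zt=np.median(L[near&(abs(L[...,2])<4)][:,2])
    q=L[(np.hypot(L[...,0],L[...,1])<18)&(L[...,2]>zt+3.5)&(L[...,2]<zt+14)][:,:2]
    out=[]
    for a in range(0,60,2):
        th=np.radians(a+60*np.arange(6)); M=np.stack([np.cos(th),np.sin(th)])
        r=least_squares(lambda c:np.max((q-c)@M,1)-12,[0,0],loss="soft_l1",f_scale=.7); out.append((r.cost,a,r.x))
    out.sort(key=lambda t:t[0]); print(tag,"top",zt,len(q),[(round(c,1),a) for c,a,x in out[:6]],out[0][2])
go(np.load("scene.npz")["W"],"before scene")
ps=[vision.snapshot("scene") for _ in range(6)]
p=dict(ps[-1]);D=np.stack([x["depth"] for x in ps]).astype(float);D[D==0]=np.nan;p["depth"]=np.nan_to_num(np.nanmedian(D,0))
go(cloud(p),"after scene"); go(cloud(ps[0]),"after single"); go(cloud(ps[3]),"after single")
E
python3 k.py
```

```text
before scene top 0.16557403104506102 53 [(np.float64(12.2), 36), (np.float64(12.3), 38), (np.float64(12.7), 34), (np.float64(12.7), 40), (np.float64(13.3), 32), (np.float64(13.4), 42)] [ 0.9  -1.96]
after scene top 1.2996656683714556 47 [(np.float64(2.4), 56), (np.float64(2.5), 58), (np.float64(2.8), 54), (np.float64(3.1), 0), (np.float64(3.9), 52), (np.float64(4.2), 2)] [ 0.48 -1.86]
after single top 1.7064915605318185 48 [(np.float64(11.2), 56), (np.float64(11.3), 54), (np.float64(11.4), 58), (np.float64(11.9), 52), (np.float64(12.0), 0), (np.float64(12.6), 50)] [ 0.42 -2.05]
after single top 1.302292659204981 46 [(np.float64(6.6), 58), (np.float64(6.8), 0), (np.float64(6.9), 56), (np.float64(7.3), 2), (np.float64(7.6), 54), (np.float64(8.1), 4)] [ 0.26 -1.54]
```

```bash
python3 -c "
from workcell import workorder; print(workorder.job_done())"
```

```text
the job is handed in; nothing more can be done
None
```

The screw got about a quarter turn clockwise (best estimate 85–92°, from tool rotation, draw-in and camera), with the lean reading about 9–12 N at each check while turning; the driver is back upright in its stand, released, the jar, tape measure and wrench did not move, and the job was handed in at about 26 s.

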